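# Angle a timber length past the post into the stock bay

### The arm

A 6-joint arm with a two-finger parallel gripper is mounted at the origin on the work surface. World frame = base frame: x ahead of the robot, y to its left, z up, the work surface at z = 0. Lengths are in m, angles in rad, forces in N, time in s.
With the tool pointing down it reaches from about 0.3 to 0.875 m from the base axis. Payload 6.4 kg.
Tool frame: the origin (TCP) lies midway between the tips of the shut fingers; the grasp point (between the pads) lies ctrl.grip_point_offset behind it (ctrl.grip_point_offset is the distance from the TCP to the grasp point, in m); z points along the fingers, y is the direction in which the jaws open and shut (so a half turn about z gives the same grasp; the last joint's range is limited). The gripper opens to 85 mm and grips with 20 to 120 N. Pads are 22 mm wide; open, the fingers measure 114 mm over their backs; the gripper's body (76 mm by 85 mm) begins 54 mm behind the grasp point. The pads swing forward as they close: fully open they stand 13 mm farther back than shut.
Start: joints at [-1.496, 0.181, 1.607, -0, 1.354, -0.206], TCP at [0.159, -0.552, 0.231] pointing down, gripper open.
Joint ranges: [-2.99, 2.99], [-0.89, 2.07], [0.3, 2.58], [-1.14, 4.28], [0, 2.63], [-3.12, 3.12]. Speed limits (rad/s): [2.57, 2.57, 3.01, 3.14, 3.14, 3.14].

### API

Orientations are given as a unit quaternion [w, x, y, z].
In Python, from bench import ctrl, viewer gives the robot as it stands.
- The arm moves only by the shell command python3 -m handwheel 'ROWS' [OPENING]. ROWS is JSON, a list of rows, each an object with "travel": the shift along the tool's x, y, z as a fraction of full scale, a list of three; "dr": the turn, a rotation vector about the tool's x, y, z as a fraction of full scale, a list of three. A call has 1 to 20 rows; each row shifts and turns the pose as measured when the row begins, along the tool's axes as they then stand; what a row does not reach is not made up. Full scale, the value 1, is 150 mm for a shift and 30 degrees for a turn. A row lasts 1/12 s, in which the tool goes at most 41.7 mm and 7.16 degrees, less where a joint would pass 70% of its speed; a pose out of reach is approached as far as the arm can. A call with a number of a shift or a turn outside -1 to 1 is refused whole. A call with a gripper value outside its range is refused whole. OPENING is the opening, from -1 (shut) to 1 (fully open), set as the call begins (- or left out, the last holds). The fingers move at their own pace and stop on an object; the grip force is fixed at half the most. Time passes only in rows, so rows that do not move let the fingers close. It gives the time, the measured TCP pose, the force and the opening at its end, in the units of the state.
- ctrl.get_obs(): the state, without advancing time (a new reading comes with each control period).
- viewer.camera(name): name is "scene" or "top" or "wrist"; returns the picture (420x560x3 uint8, red, green, blue); there is no depth.
- viewer.get_calibration(name): a dict with "camera_matrix" (3x3 intrinsics, pixels), "R" (3x3) and "t" (3): a world point X has camera coordinates R X + t. Camera axes: x right, y down, z forward; pixel columns grow to the right and rows downward; lengths in m; the calibration is good to about 2 mm. A picture is of the moment at which its call begins: read the wrist's pose just before it. get_calibration takes no time and is no camera call; for the wrist camera it gives the pose at the moment of the call.
- ctrl.hand_in(): hands the job in, once; it reports no verdict.
The state is a dict: "time_s": time; "q": joint angles; "dq": joint speeds; "joint_efforts": joint torques, N m; "eef_pos": TCP position; "eef_rot": TCP orientation; "wrist_force": force on the tool from outside, world axes, zero at the start; "torque": the same for the moment, N m; "opening": opening from 0.0 (shut) to 1.0 (fully open).
Only numpy, scipy, OpenCV 4.12 (cv2) and the standard library are available. Lean on these libraries where they do the work, as an engineer would, in place of code of your own. Each camera call takes 0.05 s, during which the arm holds its last target. There are 200 camera calls.

### The job

With the fingertips, push the loose length of timber along the bench into the stock bay: angle its red end in behind the blue post first, then swing the plain end in, and finish with the whole length inside the bay, flat against the back board from end to end. Only push it: never lift or tip it, never squeeze it hard, and push gently without ramming it. Leave everything else on the bench where it is.

Things in the scene. Friction and masses are not known exactly. Their poses are not given: they have to be found in the camera images.
- bay: Stock bay, fixed; place varies. Plywood frame 42 mm high, yellow top edges, open to the robot, no floor (bench top). Origin: middle of the back board's face, at bench level; x points into the board (away from the robot), y along it to the robot's left. Board 376 long, 18 thick. Cheeks' inner faces at y = +170 (left) and -170 (right), 18 thick, reaching out to x = -90 (left) and -70 (right).
- post: Blue round steel post, 28 mm diameter, 43 high, fixed upright at the bay's mouth, its axis 90 mm out from the back board (bay x = -90), at bay y = +20 to +60 (varies). Origin at its foot on its axis; axes parallel to the bay's.
- timber: Loose length of pale timber, 240 long x 40 wide x 30 high, 0.14 to 0.28 kg, flat on the bench in front of the bay. Origin: centre of its underside; y runs along it to the red end, x across it. It starts right of the post, its y axis within 0.3 rad of the bay's. It slides, with dry friction.
- red_end (a point): Centre of the timber's red-painted end face (at +120 along the timber's y, 15 above its underside).
- plain_end (a point): Centre of the timber's bare end face (at -120 along the timber's y, 15 above its underside).
- screw_jar: Bystander, leave alone: small closed amber glass jar, 48 across, 70 tall. Origin at its underside (middle).
- tape_measure: Bystander, leave alone: yellow tape measure standing on its edge, 65 x 32 x 50. Origin at its underside (middle).
- screwdriver: Bystander, leave alone: screwdriver lying down. Origin at its underside.
- hammer: Bystander, leave alone: hammer lying down. Origin at its underside.
- glue_bottle: Bystander, leave alone: white bottle with red cap, 56 across, 150 tall. Origin at its underside (middle).
- offcut: Bystander, leave alone: flat brown wood offcut, 90 x 60 x 20. Origin at its underside (middle).
- paint_tin: Bystander, leave alone: tin with a green band, 90 across, 100 tall. Origin at its underside (middle).
Not all that is in view belongs to the job. Leave any purple look-alike of the timber alone. There is more than one size of the post; the one meant has the size given above.

How it is judged:
On the way:
1. the red end is in behind the post while the plain end is still outside the bay (y of red_end in the frame of post above 0 m and x of red_end in the frame of post above 0.02 m and x of plain_end in the frame of bay below -0.06 m), for 0.1 s.
At the end, for the whole second after the job is handed in: The timber lies still and flat on the bench, wholly between the two cheeks of the bay, red end on the left beyond the post, each end within 10 mm of touching the back board (end centres within 30 mm of the board's face) (x of red_end in the frame of bay between -0.03 and 0 m and x of plain_end in the frame of bay between -0.03 and 0 m and y of red_end in the frame of bay below 0.172 m and y of plain_end in the frame of bay above -0.172 m and y of red_end in the frame of post above 0 m and height (world z) of timber below 0.005 m and angle between timber's own z axis and vertical below 0.05 rad and linear speed of timber below 0.01 m/s).
It fails at once if the timber is lifted (more than 10 mm) or tipped (height (world z) of timber above 0.01 m or angle between timber's own z axis and vertical above 0.12 rad).
It fails at once if the timber is squeezed hard or rammed (fingers press it with over 60 N in all) (contact force between the fingers and timber above 60 N).
It fails at once if a bystander is moved more than 20 mm (distance of any of screw_jar, tape_measure, screwdriver, hammer, glue_bottle, offcut, paint_tin from where it was at the start of the episode above 0.02 m).
It also fails if it takes over 67 s, if anything falls off the work surface, if the arm or the gripper's body presses on something with over 40 N, if the wrist force passes 120 N, or if a joint passes its speed limit or range.

## Working session

There is one attempt and no reset: what is moved stays moved. The work goes in short steps, Python scripts to look and compute and a shell command to move; the robot and the scene stay as the last step left them, time stands still between calls to the robot, and variables do not carry over. Pictures are saved under pics/ and viewed, about 8 in all and at most 12, crops included, and the job is handed in when it is done.

```bash
ls; mkdir -p pics; cat > h.py <<'E'
import numpy as np, cv2
from bench import ctrl, viewer
def cal(n):
    c=viewer.get_calibration(n); return [np.array(c[k],float) for k in("camera_matrix","R","t")]
def ray(n,u,v,z=0.,C=None):
    K,R,t=C or cal(n); t=t.ravel()
    d=R.T@np.linalg.solve(K,[u,v,1]); o=-R.T@t
    return o+d*(z-o[2])/d[2]
def proj(n,X):
    K,R,t=cal(n); p=K@(R@np.array(X)+t.ravel()); return p[:2]/p[2]
E
python3 - <<'E'
from h import *
o=ctrl.get_obs();print({k:np.round(v,3) for k,v in o.items()},ctrl.grip_point_offset)
for n in("top","scene"):
    im=viewer.camera(n)[:,:,::-1]
    cv2.imwrite(f'pics/{n}0.png',cv2.resize(im,(800,600),interpolation=cv2.INTER_CUBIC))
    cv2.imwrite(f'pics/{n}0raw.png',im)
    K,R,t=cal(n);print(n,K,-R.T@t.ravel())
E
```

```text
pics
{'time_s': np.float64(0.0), 'q': array([-1.496,  0.182,  1.608, -0.   ,  1.354, -0.206]), 'dq': array([ 0.   , -0.002,  0.001,  0.001,  0.001,  0.002]), 'joint_efforts': array([-1.0000e-03, -4.4488e+01, -3.5133e+01, -0.0000e+00,  9.0000e-03,
       -0.0000e+00]), 'eef_pos': array([ 0.159, -0.552,  0.23 ]), 'eef_rot': array([-0.001,  0.99 ,  0.14 ,  0.   ]), 'wrist_force': array([-0.108,  0.154, -0.484]), 'torque': array([0.039, 0.027, 0.003]), 'opening': np.float64(1.001)} 0.0187
top [[474.97025787   0.         276.94221656]
 [  0.         474.97025787 203.21109184]
 [  0.           0.           1.        ]] [ 0.4574271  -0.04727209  1.51726913]
scene [[484.20740595   0.         278.57640991]
 [  0.         484.20740595 200.89204493]
 [  0.           0.           1.        ]] [1.01957156 0.59048107 1.09349463]
```

View pics/top0.png

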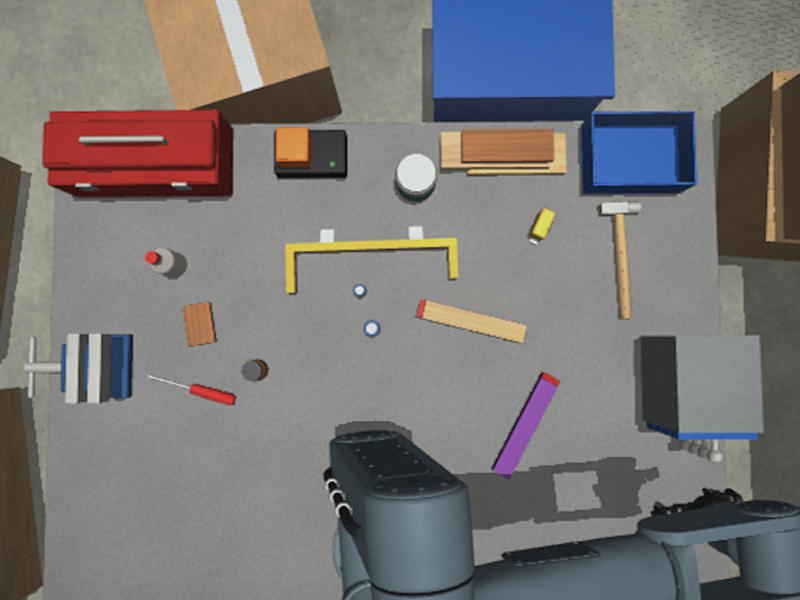

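View pics/scene0.png

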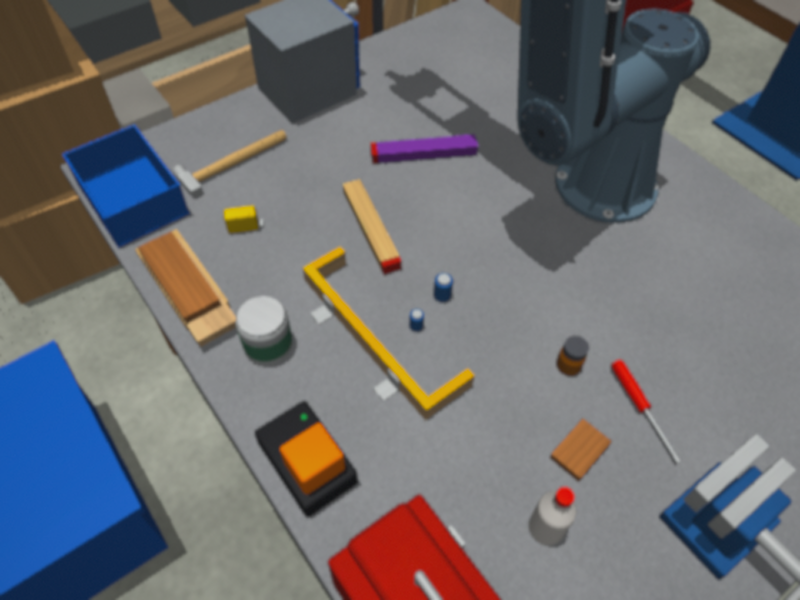

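The top view (up = +x, left = +y) shows the yellow bay at about (287–457, 240), with candidate posts at (359,290) and (372,328). The timber runs from its red end (421,309) to its plain end (524,334), and the purple decoy is at (525,425). I'll enlarge this area to measure it.

```bash
python3 - <<'E'
import cv2
im=cv2.imread('pics/top0raw.png')[160:250,190:380]
cv2.imwrite('pics/crop0.png',cv2.resize(im,None,fx=4.2,fy=4.2,interpolation=cv2.INTER_CUBIC))
E
```

```text
(no output)
```

View pics/crop0.png

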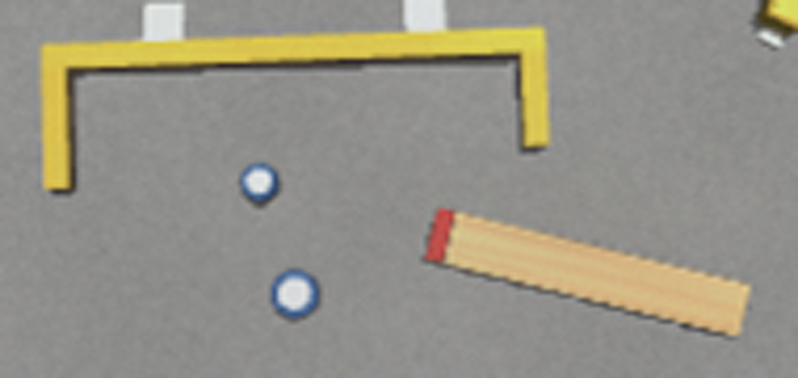

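```bash
cat >> h.py <<'E'
def W(c,z,n="top",o=(190,160),f=4.2):
    return ray(n,o[0]+(c[0]+.5)/f-.5,o[1]+(c[1]+.5)/f-.5,z)[:2]
def frame(L,R): # inner corners -> origin, x dir, y dir
    y=(L-R)/np.linalg.norm(L-R); return (L+R)/2,np.array([y[1],-y[0]]),y
E
python3 - <<'E'
from h import *
L,R=W((70,69),.042),W((521,56),.042);OL,OR=W((42,45),.042),W((545,28),.042)
print('inner',L,R,np.linalg.norm(L-R),'outer',OL,OR,np.linalg.norm(OL-OR))
for p in (L,R,OL,OR): pass
y=(OL-OR)/np.linalg.norm(OL-OR);x=np.array([y[1],-y[0]])
y2=(L-R)/np.linalg.norm(L-R);print(np.arctan2(-y[0],y[1]),np.arctan2(-y2[0],y2[1]))
o=((OL+OR)/2-.018*x+(L+R)/2)/2;print('bay',o,x,y)
B=lambda p:np.array([(p-o)@x,(p-o)@y])
for n,c in dict(p1=(259,182),p2=(295,294)).items():
    p=W(c,.043);print(n,p,B(p), 'dia',np.linalg.norm(W((c[0]+19,c[1]),.043)-W((c[0]-19,c[1]),.043)))
T=[W(c,.03) for c in((438,209),(425,260),(750,286),(739,336))]
r,pl=(T[0]+T[1])/2,(T[2]+T[3])/2
print('timber',r,pl,'bay:',B(r),B(pl),np.linalg.norm(r-pl),[B(t) for t in T])
E
```

```text
inner [0.64664675 0.19219331] [ 0.65413714 -0.14393615] 0.33621291419480454 outer [0.66481939 0.21323402] [ 0.67500565 -0.16200606] 0.37537830799136185
0.027139314150980174 0.022280561477936233
bay [0.65115554 0.02462706] [0.99963175 0.02713598] [-0.02713598  0.99963175]
p1 [0.5612593  0.05117463] [-0.08914275  0.02897722] dia 0.028196065879010416
p2 [0.47820133 0.02467924] [-0.17288911  0.00474545] dia 0.02807322256719958
timber [ 0.52217858 -0.07665287] [ 0.46406131 -0.30848946] bay: [-0.1316778  -0.09774271] [-0.19606478 -0.32791686] 0.2390100907875525 [array([-0.11281905, -0.10324066]), array([-0.15053655, -0.09224476]), array([-0.17769431, -0.33282565]), array([-0.21443526, -0.32300807])]
```

```bash
cat >> h.py <<'E'
a=.025; BX=np.array([np.cos(a),np.sin(a)]); BY=np.array([-np.sin(a),np.cos(a)]); BO=np.array([.6512,.0246])
toB=lambda p:np.array([(p-BO)@BX,(p-BO)@BY])
toW=lambda b:BO+b[0]*BX+b[1]*BY
from scipy.spatial.transform import Rotation as Rot
def tool():
    o=ctrl.get_obs();q=np.array(o['eef_rot']);R=Rot.from_quat(q[[1,2,3,0]]).as_matrix()
    return o,np.array(o['eef_pos']),R,np.arctan2(R[1,0],R[0,0])
def plan(bx,by,z,yawB): # yawB: direction of tool x relative to bay x
    o,p,R,yw=tool(); d=(a+yawB-yw+np.pi)%(2*np.pi)-np.pi
    w=np.array([*toW((bx,by)),z])
    R2=Rot.from_rotvec([0,0,d]).as_matrix()@R
    print('t %.2f'%o['time_s'],'now bay',np.round(toB(p[:2]),4),'z %.4f'%p[2],'yawB %.3f'%(yw-a),'tilt',np.round(R[2,:2],3),'F',np.round(o['wrist_force'],1),'op %.2f'%o['opening'])
    print(' turn first: dr_z total %.3f'%(-d/np.radians(30)),'then travel total',np.round(R2.T@(w-p)/.15,3),' | travel w/o turn',np.round(R.T@(w-p)/.15,3))
E
python3 - <<'E'
from h import *
th=.273; u=np.array([np.sin(th),np.cos(th)]);n=np.array([np.cos(th),-np.sin(th)])
c=np.array([-.164,-.213]); b=c+.02*u-.05*n
plan(*b,.06,-th)
E
```

```text
t 0.10 now bay [-0.5061 -0.5641] z 0.2305 yawB 0.256 tilt [ 0.    -0.002] F [-0.6 -0.2 -0.1] op 1.00
 turn first: dr_z total 1.010 then travel total [ 1.232 -3.     1.142]  | travel w/o turn [ 2.578 -1.969  1.14 ]
```

```bash
python3 -m handwheel '[{"travel":[0,0,0],"dr":[0,0,0.2]},{"travel":[0,0,0],"dr":[0,0,0.2]},{"travel":[0,0,0],"dr":[0,0,0.2]},{"travel":[0,0,0],"dr":[0,0,0.2]},{"travel":[0,0,0],"dr":[0,0,0.2]},{"travel":[0.095,-0.23,0.06],"dr":[0,0,0]},{"travel":[0.095,-0.23,0.06],"dr":[0,0,0]},{"travel":[0.095,-0.23,0.06],"dr":[0,0,0]},{"travel":[0.095,-0.23,0.06],"dr":[0,0,0]},{"travel":[0.095,-0.23,0.06],"dr":[0,0,0]},{"travel":[0.095,-0.23,0.06],"dr":[0,0,0]},{"travel":[0.095,-0.23,0.06],"dr":[0,0,0]},{"travel":[0.095,-0.23,0.06],"dr":[0,0,0]},{"travel":[0.095,-0.23,0.06],"dr":[0,0,0]},{"travel":[0.095,-0.23,0.06],"dr":[0,0,0]},{"travel":[0.095,-0.23,0.06],"dr":[0,0,0]},{"travel":[0.095,-0.23,0.06],"dr":[0,0,0]},{"travel":[0,0,0],"dr":[0,0,0]}]' 1
python3 - <<'E'
from h import *
th=.273; u=np.array([np.sin(th),np.cos(th)]);n=np.array([np.cos(th),-np.sin(th)])
c=np.array([-.164,-.213]); b=c+.02*u-.05*n
plan(*b,.06,-th)
E
```

```text
time_s: 1.6
eef_pos: [0.4412, -0.1808, 0.1128]
eef_rot: [-0.004, 0.99, -0.139, -0.002]
wrist_force: [-0.0, 0.5, -0.6]
opening: 0.999
t 1.60 now bay [-0.2151 -0.2001] z 0.1128 yawB -0.304 tilt [-0.006 -0.007] F [-0.   0.5 -0.6] op 1.00
 turn first: dr_z total -0.060 then travel total [ 0.02  -0.14   0.353]  | travel w/o turn [ 0.016 -0.14   0.353]
```

```bash
python3 -m handwheel '[{"travel":[0.01,-0.07,0.1],"dr":[0,0,-0.03]},{"travel":[0.01,-0.07,0.15],"dr":[0,0,-0.03]},{"travel":[0,0,0.15],"dr":[0,0,0]},{"travel":[0,0,0.15],"dr":[0,0,0]},{"travel":[0,0,0.12],"dr":[0,0,0]},{"travel":[0,0,0.05],"dr":[0,0,0]},{"travel":[0,0,0],"dr":[0,0,0]}]'
python3 - <<'E'
from h import *
th=.273; u=np.array([np.sin(th),np.cos(th)]);n=np.array([np.cos(th),-np.sin(th)])
c=np.array([-.164,-.213]); b=c+.02*u-.05*n
plan(*b,.0,-th)
th=.38; u=np.array([np.sin(th),np.cos(th)]);n=np.array([np.cos(th),-np.sin(th)])
c=np.array([-.142,-.213]); b=c+.02*u-.031*n
plan(*b,.0,-th)
E
```

```text
time_s: 2.18
eef_pos: [0.451, -0.1558, 0.0002]
eef_rot: [-0.003, 0.993, -0.118, -0.002]
wrist_force: [0.1, 0.4, -0.4]
opening: 1.003
t 2.18 now bay [-0.2047 -0.1754] z 0.0002 yawB -0.262 tilt [-0.006 -0.006] F [ 0.1  0.4 -0.4] op 1.00
 turn first: dr_z total 0.022 then travel total [-0.005  0.035  0.001]  | travel w/o turn [-0.005  0.035  0.001]
t 2.18 now bay [-0.2047 -0.1754] z 0.0002 yawB -0.262 tilt [-0.006 -0.006] F [ 0.1  0.4 -0.4] op 1.00
 turn first: dr_z total 0.226 then travel total [ 0.274 -0.055  0.   ]  | travel w/o turn [ 0.279 -0.023  0.   ]
```

```bash
python3 -m handwheel '[{"travel":[0.03,0,0],"dr":[0,0,0]},{"travel":[0.03,0,0],"dr":[0,0,0.02]},{"travel":[0.03,0,0],"dr":[0,0,0.02]},{"travel":[0.03,-0.005,0],"dr":[0,0,0.03]},{"travel":[0.03,-0.005,0],"dr":[0,0,0.03]},{"travel":[0.03,-0.005,0],"dr":[0,0,0.03]},{"travel":[0.03,-0.005,0],"dr":[0,0,0.03]},{"travel":[0.03,-0.005,0],"dr":[0,0,0.03]},{"travel":[0.02,-0.005,0],"dr":[0,0,0.02]}]'
python3 - <<'E'
from h import *
th=.38; u=np.array([np.sin(th),np.cos(th)]);n=np.array([np.cos(th),-np.sin(th)])
c=np.array([-.142,-.213]); b=c+.02*u-.031*n
plan(*b,.0,-th)
E
```

```text
time_s: 2.93
eef_pos: [0.4961, -0.1654, 0.0048]
eef_rot: [-0.002, 0.984, -0.179, 0.0]
wrist_force: [-1.4, 0.7, -0.1]
opening: 0.999
t 2.93 now bay [-0.1598 -0.1861] z 0.0048 yawB -0.384 tilt [-0.    -0.004] F [-1.4  0.7 -0.1] op 1.00
 turn first: dr_z total -0.008 then travel total [-0.03  -0.011  0.032]  | travel w/o turn [-0.03  -0.01   0.032]
```

```bash
python3 -m handwheel '[{"travel":[-0.1,0,0],"dr":[0,0,0]},{"travel":[-0.1,0,-0.15],"dr":[0,0,0]},{"travel":[0,0,-0.2],"dr":[0,0,-0.1]},{"travel":[0,0,-0.1],"dr":[0,0,-0.23]},{"travel":[0,0,0],"dr":[0,0,-0.23]},{"travel":[0,0,0],"dr":[0,0,-0.23]},{"travel":[0,0,0],"dr":[0,0,-0.23]},{"travel":[0,0,0],"dr":[0,0,-0.23]},{"travel":[0,0,0],"dr":[0,0,-0.23]},{"travel":[0,0,0],"dr":[0,0,-0.23]},{"travel":[0,0,0],"dr":[0,0,-0.23]},{"travel":[0,0,0],"dr":[0,0,-0.23]},{"travel":[0,0,0],"dr":[0,0,-0.23]},{"travel":[0,0,0],"dr":[0,0,-0.23]},{"travel":[0,0,0],"dr":[0,0,-0.23]},{"travel":[0,0,0],"dr":[0,0,-0.1]},{"travel":[0,0,0],"dr":[0,0,0]}]' -0.8
python3 - <<'E'
from h import *
u=np.array([np.sin(.384),np.cos(.384)]);b=np.array([-.187,-.324])-.045*u
plan(*b,.06,np.pi/2-.384)
E
```

```text
time_s: 4.35
eef_pos: [0.4743, -0.1565, 0.0785]
eef_rot: [0.003, 0.812, 0.584, 0.004]
wrist_force: [0.2, 1.3, -0.6]
opening: 0.101
t 4.35 now bay [-0.1814 -0.1767] z 0.0785 yawB 1.223 tilt [0.002 0.01 ] F [ 0.2  1.3 -0.6] op 0.10
 turn first: dr_z total 0.069 then travel total [-1.225  0.332  0.124]  | travel w/o turn [-1.236  0.288  0.123]
```

```bash
python3 -m handwheel '[{"travel":[-0.2,0.05,0],"dr":[0,0,0.06]},{"travel":[-0.2,0.055,0],"dr":[0,0,0]},{"travel":[-0.2,0.055,0],"dr":[0,0,0]},{"travel":[-0.2,0.055,0],"dr":[0,0,0]},{"travel":[-0.2,0.055,0.05],"dr":[0,0,0]},{"travel":[-0.2,0.055,0.05],"dr":[0,0,0]},{"travel":[-0.08,0,0],"dr":[0,0,0]},{"travel":[0,0,0],"dr":[0,0,0]}]'
python3 - <<'E'
from h import *
u=np.array([np.sin(.384),np.cos(.384)]);b=np.array([-.187,-.324])-.045*u
plan(*b,.008,np.pi/2-.384)
im=viewer.camera("top")[:,:,::-1]
cv2.imwrite('pics/c1.png',cv2.resize(im[155:265,190:390],None,fx=4,fy=4,interpolation=cv2.INTER_CUBIC))
E
```

```text
time_s: 5.02
eef_pos: [0.455, -0.3617, 0.064]
eef_rot: [0.005, 0.825, 0.565, 0.004]
wrist_force: [-0.7, 0.6, 0.5]
opening: 0.102
t 5.02 now bay [-0.2058 -0.3813] z 0.0640 yawB 1.175 tilt [0.001 0.014] F [-0.7  0.6  0.5] op 0.10
 turn first: dr_z total -0.022 then travel total [ 0.1   -0.032  0.373]  | travel w/o turn [ 0.1   -0.033  0.373]
```

View pics/c1.png

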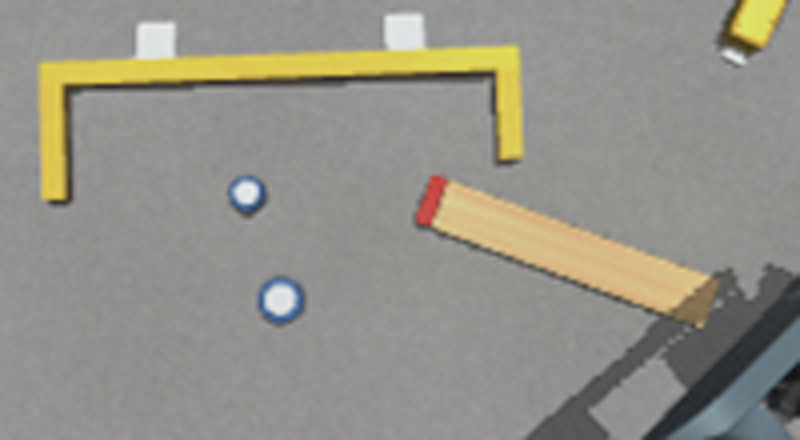

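The red end's top corners are at (437,177) and (418,226), and the plain end's are at (719,275) and (700,326). The tool is clear of the plain end.

```bash
cat >> h.py <<'E'
def timber(cs,o,f):
    T=[toB(W(c,.03,o=o,f=f)) for c in cs]; r,p=(T[0]+T[1])/2,(T[2]+T[3])/2
    d=r-p; L=np.hypot(*d); print('red',r,'plain',p,'L %.4f th %.3f'%(L,np.arctan2(d[0],d[1])))
    return r,p,d/L
E
python3 - <<'E'
from h import *
r,p,u=timber([(437,177),(418,226),(719,275),(700,326)],(190,155),4)
th=np.arctan2(u[0],u[1])
n=np.array([u[1],-u[0]]);po=np.array([-.09,.029])
print('line clearance post',(r-po)@n,'cheek',(np.array([-.07,-.17])-r)@n)
plan(*(p-.035*u),.008,np.pi/2-th)
E
```

```text
red [-0.09912135 -0.11204086] plain [-0.18323388 -0.32920643] L 0.2329 th 0.370
line clearance post 0.04243479249923324 cheek 0.04808899090269688
t 5.07 now bay [-0.2056 -0.3801] z 0.0639 yawB 1.176 tilt [0.002 0.014] F [-0.5  0.7 -0.3] op 0.10
 turn first: dr_z total -0.048 then travel total [0.136 0.011 0.373]  | travel w/o turn [0.137 0.008 0.373]
```

```bash
python3 -m handwheel '[{"travel":[0.035,0,0.1],"dr":[0,0,-0.04]},{"travel":[0.035,0.01,0.1],"dr":[0,0,0]},{"travel":[0.03,0,0.1],"dr":[0,0,0]},{"travel":[0.02,0,0.07],"dr":[0,0,0]},{"travel":[0,0,0],"dr":[0,0,0]}]'
python3 - <<'E'
from h import *
p=np.array([-.1832,-.3292]);th=.37;u=np.array([np.sin(th),np.cos(th)])
plan(*(p-.035*u),.007,np.pi/2-th)
plan(*(p+.15*u-.011*u),.007,np.pi/2-th)
E
```

```text
time_s: 5.48
eef_pos: [0.4659, -0.3381, 0.0085]
eef_rot: [0.005, 0.82, 0.573, 0.005]
wrist_force: [-0.7, -0.1, 0.2]
opening: 0.098
t 5.48 now bay [-0.1943 -0.3579] z 0.0085 yawB 1.195 tilt [0.003 0.015] F [-0.7 -0.1  0.2] op 0.10
 turn first: dr_z total -0.011 then travel total [-0.028 -0.     0.01 ]  | travel w/o turn [-0.028 -0.     0.01 ]
t 5.48 now bay [-0.1943 -0.3579] z 0.0085 yawB 1.195 tilt [0.003 0.015] F [-0.7 -0.1  0.2] op 0.10
 turn first: dr_z total -0.011 then travel total [ 1.132e+00 -1.000e-03  1.300e-02]  | travel w/o turn [ 1.132 -0.007  0.013]
```

```bash
python3 -m handwheel '[{"travel":[0.03,0,0],"dr":[0,0,0]},{"travel":[0.03,0,0.002],"dr":[0,0,0]},{"travel":[0.035,0,0.002],"dr":[0,0,0]},{"travel":[0.04,0,0.002],"dr":[0,0,0]},{"travel":[0.04,0,0.002],"dr":[0,0,0]},{"travel":[0.04,0,0.002],"dr":[0,0,0]},{"travel":[0.04,0,0.002],"dr":[0,0,0]},{"travel":[0.04,0,0.002],"dr":[0,0,0]},{"travel":[0.04,0,0.002],"dr":[0,0,0]},{"travel":[0.04,0,0.002],"dr":[0,0,0]},{"travel":[0.04,0,0.002],"dr":[0,0,0]},{"travel":[0.04,0,0.002],"dr":[0,0,0]},{"travel":[0.04,0,0.002],"dr":[0,0,0]},{"travel":[0.04,0,0.002],"dr":[0,0,0]},{"travel":[0.04,0,0.002],"dr":[0,0,0]},{"travel":[0.04,0,0.002],"dr":[0,0,0]},{"travel":[0.04,0,0.002],"dr":[0,0,0]},{"travel":[0.04,0,0.002],"dr":[0,0,0]}]'
python3 - <<'E'
from h import *
p=np.array([-.1832,-.3292]);th=.37;u=np.array([np.sin(th),np.cos(th)])
plan(*(p+.19*u-.011*u),.007,np.pi/2-th)
im=viewer.camera("top")[:,:,::-1]
cv2.imwrite('pics/c2.png',cv2.resize(im[155:265,190:390],None,fx=4,fy=4,interpolation=cv2.INTER_CUBIC))
E
```

```text
time_s: 6.98
eef_pos: [0.5082, -0.2316, 0.0081]
eef_rot: [0.009, 0.819, 0.573, 0.006]
wrist_force: [-0.7, -0.7, 1.0]
opening: 0.095
t 6.98 now bay [-0.1494 -0.2525] z 0.0081 yawB 1.195 tilt [-0.001  0.022] F [-0.7 -0.7  1. ] op 0.09
 turn first: dr_z total -0.010 then travel total [ 0.635 -0.026  0.006]  | travel w/o turn [ 0.635 -0.029  0.006]
```

View pics/c2.png

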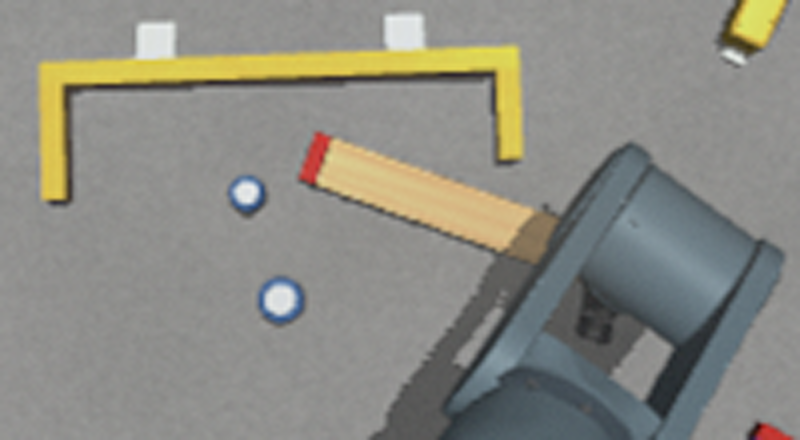

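The red end is at (311,157), with the timber still at the same angle and heading inside the post at (247,193). Keep pushing.

```bash
python3 - <<'E'
from h import *
r=(toB(W((321,132),.03,o=(190,155),f=4))+toB(W((301,181),.03,o=(190,155),f=4)))/2
th=.367;n=np.array([np.cos(th),-np.sin(th)]);print(r,'clear',(r-np.array([-.09,.029]))@n)
E
python3 -m handwheel '[{"travel":[0.03,-0.002,0],"dr":[0,0,0]},{"travel":[0.04,-0.002,0.001],"dr":[0,0,0]},{"travel":[0.04,-0.002,0.001],"dr":[0,0,0]},{"travel":[0.04,-0.002,0.001],"dr":[0,0,0]},{"travel":[0.04,-0.002,0.001],"dr":[0,0,0]},{"travel":[0.04,-0.002,0.001],"dr":[0,0,0]},{"travel":[0.04,-0.002,0.001],"dr":[0,0,0]},{"travel":[0.04,-0.002,0.001],"dr":[0,0,0]},{"travel":[0.04,-0.002,0.001],"dr":[0,0,0]},{"travel":[0.04,-0.002,0.001],"dr":[0,0,0]},{"travel":[0.04,-0.002,0.001],"dr":[0,0,0]},{"travel":[0.03,-0.002,0.001],"dr":[0,0,0]},{"travel":[0.03,-0.002,0.001],"dr":[0,0,0]}]'
python3 - <<'E'
from h import *
p=np.array([-.1832,-.3292]);th=.37;u=np.array([np.sin(th),np.cos(th)])
plan(*(p+.19*u-.011*u),.007,np.pi/2-th)
E
```

```text
[-0.06086536 -0.02171427] clear 0.04539164063469218
time_s: 8.12
eef_pos: [0.532, -0.1526, 0.0057]
eef_rot: [0.009, 0.819, 0.573, 0.006]
wrist_force: [-0.1, -2.4, 1.5]
opening: 0.099
t 8.12 now bay [-0.1236 -0.1742] z 0.0057 yawB 1.196 tilt [-0.001  0.021] F [-0.1 -2.4  1.5] op 0.10
 turn first: dr_z total -0.009 then travel total [ 0.086  0.003 -0.008]  | travel w/o turn [ 0.086  0.003 -0.008]
```

```bash
python3 -m handwheel '[{"travel":[0.03,0,-0.001],"dr":[0,0,0]},{"travel":[0.03,0,-0.001],"dr":[0,0,0]},{"travel":[0.03,0,-0.001],"dr":[0,0,0]},{"travel":[0.03,0,-0.001],"dr":[0,0,0]},{"travel":[0.03,0,0],"dr":[0,0,0]},{"travel":[0.025,0.002,0],"dr":[0,0,0]},{"travel":[0.025,0.002,0],"dr":[0,0,0]},{"travel":[0.02,0.002,0],"dr":[0,0,0]}]'
python3 - <<'E'
from h import *
plan(-.1,-.15,.007,np.pi/2-.37)
im=viewer.camera("top")[:,:,::-1]
cv2.imwrite('pics/c3.png',cv2.resize(im[155:265,190:390],None,fx=4,fy=4,interpolation=cv2.INTER_CUBIC))
E
```

```text
time_s: 8.78
eef_pos: [0.5446, -0.1177, 0.0057]
eef_rot: [0.008, 0.819, 0.573, 0.005]
wrist_force: [-0.6, -1.2, 0.1]
opening: 0.103
t 8.78 now bay [-0.1101 -0.1396] z 0.0057 yawB 1.196 tilt [-0.     0.019] F [-0.6 -1.2  0.1] op 0.10
 turn first: dr_z total -0.009 then travel total [-0.04   0.088 -0.007]  | travel w/o turn [-0.04   0.088 -0.007]
```

View pics/c3.png

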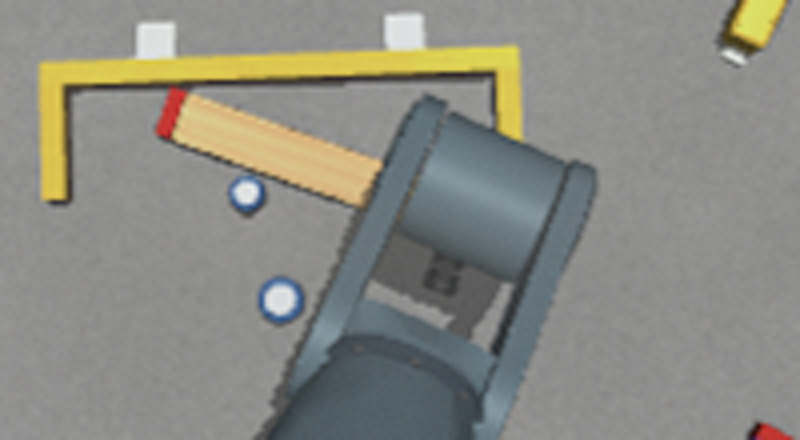

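```bash
python3 -m handwheel '[{"travel":[-0.1,0,0],"dr":[0,0,0]},{"travel":[-0.1,0,-0.15],"dr":[0,0,0]},{"travel":[0,0,-0.2],"dr":[0,0,0.1]},{"travel":[0,0,-0.1],"dr":[0,0,0.23]},{"travel":[0,0,0],"dr":[0,0,0.23]},{"travel":[0,0,0],"dr":[0,0,0.23]},{"travel":[0,0,0],"dr":[0,0,0.23]},{"travel":[0,0,0],"dr":[0,0,0.23]},{"travel":[0,0,0],"dr":[0,0,0.23]},{"travel":[0,0,0],"dr":[0,0,0.23]},{"travel":[0,0,0],"dr":[0,0,0.23]},{"travel":[0,0,0],"dr":[0,0,0.23]},{"travel":[0,0,0],"dr":[0,0,0.23]},{"travel":[0,0,0],"dr":[0,0,0.23]},{"travel":[0,0,0],"dr":[0,0,0.23]},{"travel":[0,0,0],"dr":[0,0,0.1]},{"travel":[0,0,0],"dr":[0,0,0]}]' 0
python3 - <<'E'
from h import *
r=(toB(W((177,88),.03,o=(190,155),f=4))+toB(W((158,136),.03,o=(190,155),f=4)))/2
th=.36; u=np.array([np.sin(th),np.cos(th)]);n=np.array([np.cos(th),-np.sin(th)]);c=r-.12*u
print('red',r,'c',c,'plain',c-.12*u)
plan(*(c-.07*u-.055*n),.07,-th)
E
```

```text
time_s: 10.25
eef_pos: [0.5326, -0.1417, 0.0751]
eef_rot: [-0.002, 0.981, -0.194, 0.008]
wrist_force: [-0.7, -0.3, -0.4]
opening: 0.497
red [-0.02214762  0.09035876] c [-0.06442053 -0.02194886] plain [-0.10669344 -0.13425648]
t 10.25 now bay [-0.1227 -0.1633] z 0.0751 yawB -0.415 tilt [ 0.015 -0.007] F [-0.7 -0.3 -0.4] op 0.50
 turn first: dr_z total -0.104 then travel total [-0.335 -0.552  0.032]  | travel w/o turn [-0.365 -0.533  0.032]
```

```bash
python3 -m handwheel '[{"travel":[-0.12,-0.18,0],"dr":[0,0,-0.1]},{"travel":[-0.12,-0.18,0],"dr":[0,0,0]},{"travel":[-0.11,-0.18,0],"dr":[0,0,0]},{"travel":[0,0,0],"dr":[0,0,0]}]'
python3 - <<'E'
from h import *
c=np.array([-.0644,-.022])
th=.36; u=np.array([np.sin(th),np.cos(th)]);n=np.array([np.cos(th),-np.sin(th)])
plan(*(c-.07*u-.055*n),.003,-th)
E
```

```text
time_s: 10.58
eef_pos: [0.5112, -0.0463, 0.0745]
eef_rot: [-0.002, 0.986, -0.166, 0.009]
wrist_force: [1.1, 1.3, 0.1]
opening: 0.498
t 10.58 now bay [-0.1418 -0.0674] z 0.0745 yawB -0.358 tilt [ 0.017 -0.007] F [1.1 1.3 0.1] op 0.50
 turn first: dr_z total 0.005 then travel total [0.001 0.005 0.477]  | travel w/o turn [0.001 0.005 0.477]
```

```bash
python3 -m handwheel '[{"travel":[0,0,0.1],"dr":[0,-0.03,0]},{"travel":[0,0,0.14],"dr":[0,0,0]},{"travel":[0,0,0.13],"dr":[0,0,0]},{"travel":[0,0,0.08],"dr":[0,0,0]},{"travel":[0,0,0.02],"dr":[0,0,0]},{"travel":[0,0,0],"dr":[0,0,0]}]'
python3 - <<'E'
from h import *
plan(-.051,-.09,.003,0)
E
```

```text
time_s: 11.08
eef_pos: [0.5138, -0.0446, 0.0033]
eef_rot: [-0.003, 0.988, -0.157, 0.003]
wrist_force: [0.6, 0.5, -0.1]
opening: 0.503
t 11.08 now bay [-0.139  -0.0657] z 0.0033 yawB -0.341 tilt [ 0.006 -0.007] F [ 0.6  0.5 -0.1] op 0.50
 turn first: dr_z total -0.652 then travel total [0.587 0.162 0.004]  | travel w/o turn [ 0.607 -0.044  0.006]
```

```bash
python3 -m handwheel '[{"travel":[0.035,0,0],"dr":[0,0,0]},{"travel":[0.035,0,0],"dr":[0,0,0]},{"travel":[0.035,0,0],"dr":[0,0,0]},{"travel":[0.035,0,0],"dr":[0,0,-0.02]},{"travel":[0.035,0,0],"dr":[0,0,-0.045]},{"travel":[0.035,0,0],"dr":[0,0,-0.045]},{"travel":[0.035,0,0],"dr":[0,0,-0.045]},{"travel":[0.035,0,0],"dr":[0,0,-0.045]},{"travel":[0.035,0,0],"dr":[0,0,-0.045]},{"travel":[0.035,0,0],"dr":[0,0,-0.045]},{"travel":[0.035,0,0],"dr":[0,0,-0.045]},{"travel":[0.035,0,0],"dr":[0,0,-0.045]},{"travel":[0.03,0,0],"dr":[0,0,-0.045]},{"travel":[0.03,0,0],"dr":[0,0,-0.045]}]'
python3 - <<'E'
from h import *
plan(-.051,-.09,.003,0)
im=viewer.camera("top")[:,:,::-1]
cv2.imwrite('pics/c4.png',cv2.resize(im[155:265,190:390],None,fx=4,fy=4,interpolation=cv2.INTER_CUBIC))
E
```

```text
time_s: 12.25
eef_pos: [0.5939, -0.0646, 0.0084]
eef_rot: [-0.002, 1.0, -0.021, 0.006]
wrist_force: [0.0, 0.5, -1.2]
opening: 0.5
t 12.25 now bay [-0.0595 -0.0878] z 0.0084 yawB -0.067 tilt [ 0.012 -0.003] F [ 0.   0.5 -1.2] op 0.50
 turn first: dr_z total -0.129 then travel total [0.056 0.015 0.037]  | travel w/o turn [0.057 0.011 0.037]
```

View pics/c4.png

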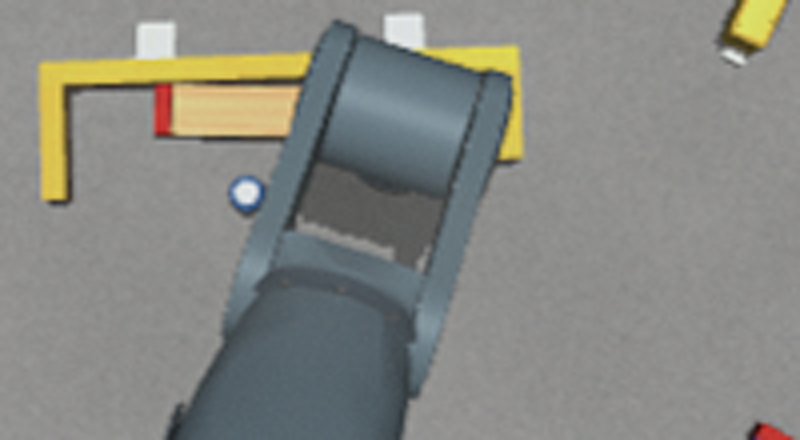

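The swing is nearly complete, with the red end at (163,110) close to the board. I'll finish square, in small steps.

```bash
python3 -m handwheel '[{"travel":[0.015,0,0.008],"dr":[0,0,-0.04]},{"travel":[0.015,0,0.008],"dr":[0,0,-0.04]},{"travel":[0.015,0,0.008],"dr":[0,0,-0.04]},{"travel":[0.015,0,0.005],"dr":[0,0,-0.01]},{"travel":[0.01,0,0],"dr":[0,0,0]},{"travel":[0.01,0,0],"dr":[0,0,0]}]'
python3 - <<'E'
from h import *
plan(-.051,-.09,.003,0)
E
```

```text
time_s: 12.8
eef_pos: [0.6052, -0.0646, 0.0037]
eef_rot: [-0.002, 1.0, 0.018, 0.004]
wrist_force: [-8.6, -1.0, 5.9]
opening: 0.502
t 12.80 now bay [-0.0482 -0.088 ] z 0.0037 yawB 0.011 tilt [ 0.007 -0.003] F [-8.6 -1.   5.9] op 0.50
 turn first: dr_z total 0.020 then travel total [-0.019  0.013  0.004]  | travel w/o turn [-0.019  0.013  0.004]
```

Contact with the board now reads 8.6 N. I'll back off and look.

```bash
python3 -m handwheel '[{"travel":[0.01,0,0],"dr":[0,0,0]},{"travel":[-0.05,0,0],"dr":[0,0,0]},{"travel":[-0.12,0,0],"dr":[0,0,0]},{"travel":[-0.15,0,-0.1],"dr":[0,0,0]},{"travel":[-0.15,0,-0.2],"dr":[0,0,0]},{"travel":[-0.2,0,-0.18],"dr":[0,0,0]},{"travel":[-0.25,0,0],"dr":[0,0,0]},{"travel":[-0.25,0,0],"dr":[0,0,0]},{"travel":[0,0,0],"dr":[0,0,0]}]'
python3 - <<'E'
from h import *
im=viewer.camera("top")[:,:,::-1]
cv2.imwrite('pics/c5.png',cv2.resize(im[160:215,195:325],None,fx=6,fy=6,interpolation=cv2.INTER_CUBIC))
E
```

```text
time_s: 13.55
eef_pos: [0.4213, -0.0696, 0.0744]
eef_rot: [-0.002, 1.0, 0.019, 0.003]
wrist_force: [0.3, 0.5, -0.6]
opening: 0.496
```

View pics/c5.png

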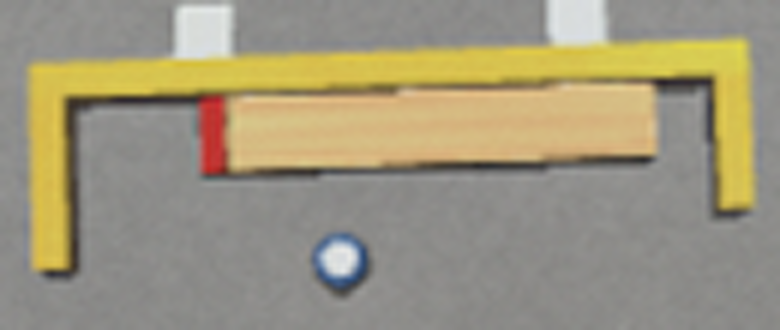

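```bash
python3 - <<'E'
from h import *
timber([(202,97),(202,174),(656,84),(656,157)],(195,160),6)
for c in((202,174),(656,157)): print('lower edge',toB(W(c,.03,o=(195,160),f=6)))
for c in((68,97),(711,79)): print('board face',toB(W(c,.042,o=(195,160),f=6)))
E
```

```text
red [-0.02036807  0.10058662] plain [-0.01997213 -0.13798511] L 0.2386 th -0.002
lower edge [-0.04070666  0.10105268]
lower edge [-0.03922166 -0.1373311 ]
board face [0.00061238 0.16879406]
board face [-0.00058261 -0.16675934]
```

Both end centres are 20 mm from the board face, which is half the timber's width, so it lies flush. I'm handing in.

```bash
python3 -c "
from bench import ctrl
print(ctrl.hand_in())"
```

```text
the job is handed in; nothing more can be done
None
```

The timber is in the stock bay, flat against the back board from end to end. I handed the job in at about 13.6 s of the 67 s allowed; no verdict was reported.

**What I did:** I squared the timber to the gap with a two-finger push on its side. I then pushed its plain end along its axis until the red end was in behind the 28 mm post, with the plain end still about 107 mm out from the board. From there I swung the plain end in and pressed it gently to the board.

**Last checks (top camera, bay frame):**

| Point | x (mm) | y (mm) |
|---|---|---|
| Red end | -20 | +101 |
| Plain end | -20 | -138 |

- **Fit:** the timber's angle to the board is about 0.002 rad. It lies between the cheeks, with the red end left of the post (post at y ≈ +29 mm).
- **Force:** the highest wrist force component I read was about 9 N, in the final press. I only read force at the end of each move, so a brief peak in between could have been higher.
- **Bystanders:** the arm's path stayed clear of them, but I did not measure their positions again at the end.

No check failed. The one mismatch was an early measurement of the timber's length, which came out 7 mm short because the plain end was in shadow.

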